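# Take the full battery pot out of its lidded bin

## Task

The used-battery bin, the wide round lidded one standing at the foot of the black chute, is full. Take its lid off and set it down, knob up, on the square cork mat; then lift the metal pot out of the bin by its stem and stand it upright in the black tray. Set both down, do not drop them.

Things in the scene. Friction and masses are not known exactly. Their poses are not given: they have to be found in the camera images.
- lid_knob (a point): Lid: grey plastic bell 122 mm wide, 76 mm high; upright round knob, 28 mm diameter, 46 mm tall, on its flat top. Point: on the axis, 24 mm above the flat top, 100 mm above the lower edge; z up. Sits with 3 mm play on the fixed round bin; encloses the pot's stem: raise it 75 mm straight up before moving sideways. The black chute's lip is 150 mm beyond it, 0.14 m high, rising away to 0.25 m.
- pot_stem (a point): Steel pot under the lid, 90 mm wide, 55 mm high, with batteries fixed in it; upright round stem on its axis, 24 mm diameter, top 48 mm above the rim. Point: on the stem, 24 mm above the rim, 79 mm above the pot's underside; z up. Stands with 5 mm play in the fixed bin, whose rim is 60 mm above the counter: raise it 60 mm straight up before moving sideways.
- mat: Square cork mat, 180 x 180 x 4 mm, flat and fixed on the counter, the place for the lid. Origin at the centre of its underside, z up, so its top is at z = 4 mm; x and y along its sides.
- tray: Square shallow black plastic tray, 160 x 160 mm outside, 152 x 152 mm inside, rim 16 mm high, floor 4 mm thick, fixed on the counter, the place for the pot. Origin at the centre of its underside, z up, so its floor is at z = 4 mm; x and y along its sides.
Things that resemble listed ones, but are neither listed nor needed, are in the scene too. What is shaped like the part that bears lid_knob but blue or pink is not meant. Of the things shaped like the tray, the black one is meant.

How it is judged:
By the outcome, as a careful person would: the job done as asked, in the order asked, and still so for the second after the job is handed in, with the robot touching nothing.
It also fails if it takes over 54 s, if anything falls off the work surface, if the arm or the gripper's body presses on something with over 40 N, if the wrist force passes 120 N, or if a joint passes its speed limit or range.

## Robot

A 6-joint arm with a two-finger parallel gripper is mounted at the origin on the work surface. World frame = base frame: x ahead of the robot, y to its left, z up, the work surface at z = 0. Lengths are in m, angles in rad, forces in N, time in s.
With the tool pointing down it reaches from about 0.225 to 0.875 m from the base axis. Payload 3.4 kg.
Tool frame: the origin (TCP) lies at the very end of the fingers, on their centre line; the grasp point (between the pads) lies 19 mm behind it; z points along the fingers, y is the line along which they close (so a half turn about z gives the same grasp; the last joint's range is limited). The gripper opens to 85 mm and grips with 20 to 120 N. Pads are 22 mm wide; open, the fingers measure 114 mm over their backs; the gripper's body (76 mm by 85 mm) begins 54 mm behind the grasp point. The pads swing forward as they close: fully open they stand 13 mm farther back than shut.
Start: joints at [-1.233, 0.276, 1.505, -0, 1.361, -0.121], TCP at [0.255, -0.516, 0.231] pointing down, gripper open.
Joint ranges: [-2.89, 2.89], [-0.75, 2.08], [0.22, 2.7], [-1.18, 4.32], [0.11, 2.71], [-2.7, 2.7]. Speed limits (rad/s): [2.57, 2.57, 3.14, 3.14, 3.14, 3.14].

## Interface

Orientations are given as a unit quaternion [w, x, y, z].
In Python, from rig import manip, get_image, camera_info gives the robot as it stands. The module is installed in compiled form; this text tells all that it offers.
- The arm moves only by the shell command python3 -m crank 'ROWS' [FORCE]. ROWS is a JSON object of lists of equal length, an entry for each row: "translation": the shift along the tool's x, y, z in mm, a list of three; "roll": the turn about the tool's z in rad; "fingers": the opening, from 0 (shut) to 1 (fully open). A call has 1 to 8 rows; each row shifts and turns the commanded pose from where the row before left it, along the tool's axes as they then stand; what a row does not reach is not made up. A row lasts 1/10 s, in which the tool goes at most 50 mm and 8.59 degrees, less where a joint would pass 70% of its speed; a pose out of reach is approached as far as the arm can. A call is refused whole if a number of a shift passes 50 or a number of a turn 0.15, either way. A call with a gripper value outside its range is refused whole. The fingers move at their own pace and stop on an object; FORCE is the grip in N (left out, the last holds). Time passes only in rows, so rows that do not move let the fingers close. It gives the time, the measured TCP pose, the force, the opening and the grip force at its end, in the units of the state.
- manip.get_state(): the state, without advancing time (a new reading comes with each control period).
- get_image(name): name is "scene" or "top" or "wrist"; returns the picture (480x640x3 uint8, blue, green, red); there is no depth.
- camera_info(name): a dict with "mtx" (3x3 intrinsics, pixels), "rvec" (rotation vector, rad) and "tvec" (3), from world to camera coordinates, as OpenCV has them. Camera axes: x right, y down, z forward; pixel columns grow to the right and rows downward; lengths in m; the calibration is good to about 2 mm. A picture is of the moment at which its call begins: read the wrist's pose just before it. camera_info takes no time and is no camera call; for the wrist camera it gives the pose at the moment of the call.
- manip.sign_off(): hands the job in; it is judged then, once.
The state is a dict: "clock": time; "qpos": joint angles; "qd": joint speeds; "effort": joint torques, N m; "position": TCP position; "ee_rot": TCP orientation; "contact_force": force on the tool from outside, world axes, zero at the start; "moment": the same for the moment, N m; "width": finger opening in m; "gripper_force": force on a finger pad.
Only numpy, scipy, OpenCV 4.12 (cv2) and the standard library are available. Lean on these libraries where they do the work, as an engineer would, in place of code of your own. Each camera call takes 0.05 s, during which the arm holds its last target. There are 200 camera calls.

## Working session

There is one attempt and no reset: what is moved stays moved. The work goes in short steps, Python scripts to look and compute and a shell command to move; the robot and the scene stay as the last step left them, time stands still between calls to the robot, and variables do not carry over. Pictures are saved under pics/ and viewed, at most 10 in all, crops included, and the job is handed in when it is done.

```bash
mkdir -p pics; cat > h.py <<'E'
import numpy as np, cv2
from rig import manip, get_image, camera_info
def cam(n):
    c=camera_info(n); R=cv2.Rodrigues(np.array(c["rvec"],float))[0]; return np.array(c["mtx"],float),R,np.array(c["tvec"],float).ravel()
def ray(c,u,v):
    K,R,t=c; d=R.T@np.linalg.inv(K)@np.array([u,v,1.]); return -R.T@t,d/np.linalg.norm(d)
def plane(c,u,v,z):
    o,d=ray(c,u,v); return o+d*(z-o[2])/d[2]
def proj(c,p):
    K,R,t=c; q=K@(R@np.asarray(p,float)+t); return q[:2]/q[2]
def tri(c1,p1,c2,p2):
    o,d=ray(c1,*p1); a,b=ray(c2,*p2); s=np.linalg.lstsq(np.c_[d,-b],a-o,rcond=None)[0]
    x,y=o+s[0]*d,a+s[1]*b; return (x+y)/2,np.linalg.norm(x-y)
E
python3 - <<'E'
from h import *
for n in("scene","top"):
    cv2.imwrite(f"pics/{n}0.png",get_image(n)); c=cam(n); print(n,(-c[1].T@c[2]).round(3))
s=manip.get_state(); print(s["clock"],s["position"],s["ee_rot"],s["contact_force"],s["width"])
E
```

```text
scene [ 1.443 -0.235  1.243]
top [0.37  0.045 1.065]
0.1 [ 0.25447532 -0.51509178  0.2305229 ] [-8.19602753e-04  9.73804426e-01  2.27385706e-01 -9.17922914e-05] [-0.41639678 -0.08602744  0.16497378] 0.08512787312313759
```

View pics/scene0.png

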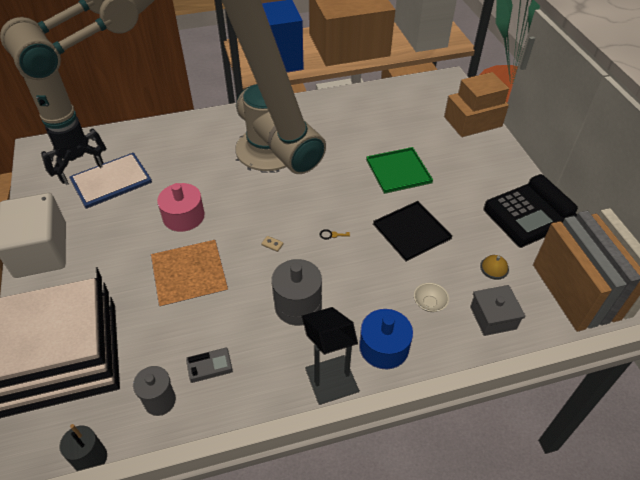

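View pics/top0.png

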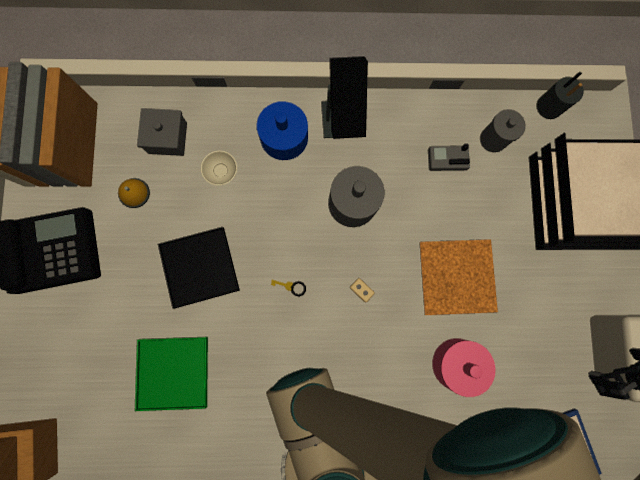

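The grey lid is at scene (297,290) and top (357,195), with its knob at about scene (296,270) and top (363,188). The cork mat is at top (458,277) and the black tray at top (199,267). The chute is beyond the lid at top (348,97), towards +x.

```bash
python3 - <<'E'
from h import *
T=cv2.imread("pics/top0.png");S=cv2.imread("pics/scene0.png");ct,cs=cam("top"),cam("scene")
def big(m,box):
    x0,y0,x1,y1=box; k=np.zeros_like(m);k[y0:y1,x0:x1]=m[y0:y1,x0:x1]
    k=cv2.morphologyEx(k,cv2.MORPH_CLOSE,np.ones((5,5),np.uint8))
    c=max(cv2.findContours(k,0,2)[0],key=cv2.contourArea); return c
hsv=cv2.cvtColor(T,cv2.COLOR_BGR2HSV)
mat=big(cv2.inRange(hsv,(5,120,60),(25,255,255)),(400,220,520,335))
tray=big(cv2.inRange(hsv,(0,0,0),(180,255,45)),(145,215,255,320))
for n,c,z in(("mat",mat,.004),("tray",tray,.016)):
    b=cv2.boxPoints(cv2.minAreaRect(c)); P=np.array([plane(ct,*p,z) for p in b]); e=np.roll(P,-1,0)-P
    print(n,P.mean(0).round(4),"sides",np.linalg.norm(e,axis=1).round(4),"yaw",np.degrees(np.arctan2(e[0,1],e[0,0])).round(1)%90)
a=cv2.resize(T[150:240,310:410],None,fx=4,fy=4,interpolation=2);b=cv2.resize(S[245:335,250:350],None,fx=4,fy=4,interpolation=2)
o=np.hstack([a,b]); o=cv2.convertScaleAbs(o,alpha=1.6,beta=10); cv2.imwrite("pics/lid.png",o)
E
```

```text
mat [ 0.4379 -0.3159  0.004 ] sides [0.1879 0.1809 0.1833 0.1795] yaw 2.0999999999999943
tray [0.462  0.3146 0.016 ] sides [0.1624 0.1616 0.1592 0.16  ] yaw 14.400000000000006
```

View pics/lid.png

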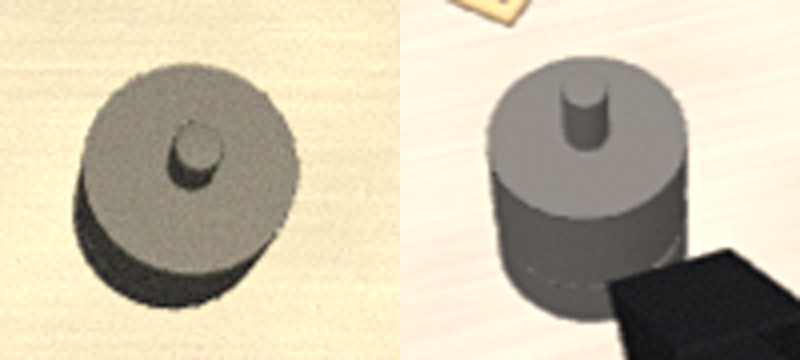

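The lid crop shows the knob top at top (360.0,186.8) and scene (296.0,267.5). The flat top's centre is at top (357.5,192) and scene (296.8,279.3). A seam near the base shows where the lid ends.

```bash
python3 - <<'E'
from h import *
ct,cs=cam("top"),cam("scene")
print("knobtop",tri(ct,(360,186.8),cs,(296,267.5)));print("flat",tri(ct,(357.5,192),cs,(296.8,279.3)))
# diameter of flat top at found height
z=tri(ct,(357.5,192),cs,(296.8,279.3))[0][2]
print("dia",np.linalg.norm(plane(ct,330.5,192,z)-plane(ct,385,192,z)))
for u,v in((532-400,279),(560-400,284)): print("seam",[plane(cs,u/4+250,v/4+245,zz).round(3) for zz in(.02,.03,.04)])
s=manip.get_state();from scipy.spatial.transform import Rotation as Ro
R=Ro.from_quat(np.roll(s["ee_rot"],-1)).as_matrix();print(R.round(4))
E
```

```text
knobtop (array([ 0.62030435, -0.06041264,  0.15802025]), np.float64(0.0008239194921213674))
flat (array([ 0.62093378, -0.05989931,  0.11205096]), np.float64(0.0008428179178460228))
dia 0.12295534719876158
seam [array([ 0.651, -0.106,  0.02 ]), array([ 0.658, -0.107,  0.03 ]), array([ 0.664, -0.108,  0.04 ])]
seam [array([ 0.659, -0.09 ,  0.02 ]), array([ 0.666, -0.091,  0.03 ]), array([ 0.672, -0.092,  0.04 ])]
[[ 8.966e-01  4.429e-01 -6.000e-04]
 [ 4.429e-01 -8.966e-01  1.600e-03]
 [ 2.000e-04 -1.600e-03 -1.000e+00]]
```

```bash
python3 -m crank '{"translation":[[20,-9,0],[40,-18,0],[40,-18,0],[40,-18,0],[40,-18,0],[40,-18,0],[40,-18,0],[40,-18,0]],"roll":[0,0,0,0,0,0,0,0],"fingers":[1,1,1,1,1,1,1,1]}'; python3 -m crank '{"translation":[[40,-19,0],[40,-19,0],[40,-19,0],[40,-19,0],[40,-19,0],[20,-10,0],[0,0,0],[0,0,0]],"roll":[0,0,0,0,0,0,0,0],"fingers":[1,1,1,1,1,1,1,1]}'
python3 - <<'E'
from h import *
T=get_image("top");S=get_image("scene");W=get_image("wrist");
cv2.imwrite("pics/w1.png",W); c=cam("wrist"); print((-c[1].T@c[2]).round(3))
s=manip.get_state(); print(s["position"],s["ee_rot"])
print("pred knobtop",proj(c,[.6205,-.060,.158]),"flat",proj(c,[.6205,-.06,.112]))
E
```

```text
clock: 0.9
position: [0.4645, -0.26, 0.231]
ee_rot: [-0.0, 0.974, 0.227, -0.0]
contact_force: [1.1, -0.8, -0.1]
width: 0.0858
gripper_force: 0.0
clock: 1.7
position: [0.6141, -0.07, 0.2306]
ee_rot: [0.0, 0.974, 0.228, -0.001]
contact_force: [-0.5, -0.4, -0.4]
width: 0.0853
gripper_force: 0.0
[ 0.678 -0.038  0.375]
[ 0.61376162 -0.07119815  0.23121782] [ 1.43228985e-04  9.73956520e-01  2.26734435e-01 -4.15682792e-04]
pred knobtop [312.13444992 238.30997473] flat [313.64854392 220.9388016 ]
```

View pics/w1.png

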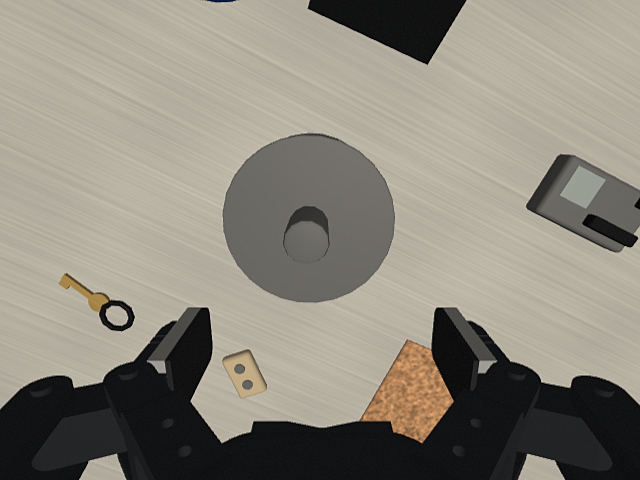

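The wrist view shows the knob top at (306.5,241) and the flat top's centre at (309,218). Both are within about 3 mm of the prediction.

```bash
python3 - <<'E'
from h import *
c=cam("wrist");from scipy.spatial.transform import Rotation as Ro
s=manip.get_state();R=Ro.from_quat(np.roll(s["ee_rot"],-1)).as_matrix()
a=plane(c,306.5,241,.158);b=plane(c,309,218,.112);print(a,b)
g=(np.array([.6205,-.06])+ (a+b)[:2])/3*1.0; print(g)
for q in((a+b)/2,np.array([.6205,-.06,.13])): print(R.T@(np.array([q[0],q[1],.119])-s["position"])*1000)
E
```

```text
[ 0.61748785 -0.05769171  0.158     ] [ 0.62096837 -0.05607176  0.112     ]
[ 0.61965207 -0.05792116]
[ 11.32556637 -10.44027726 112.20701038]
[ 11.0894744   -7.08088129 112.2075209 ]
```

```bash
python3 -m crank '{"translation":[[6,-5,0],[5,-4,0],[0,0,20],[0,0,30],[0,0,30],[0,0,20],[0,0,12],[0,0,0]],"roll":[0,0,0,0,0,0,0,0],"fingers":[1,1,1,1,1,1,1,1]}'; python3 - <<'E'
from h import *
cv2.imwrite("pics/w2.png",get_image("wrist"))
E
```

```text
clock: 2.65
position: [0.6195, -0.0569, 0.1177]
ee_rot: [-0.001, 0.974, 0.227, -0.001]
contact_force: [0.4, -0.2, 0.8]
width: 0.0857
gripper_force: 0.0
```

View pics/w2.png

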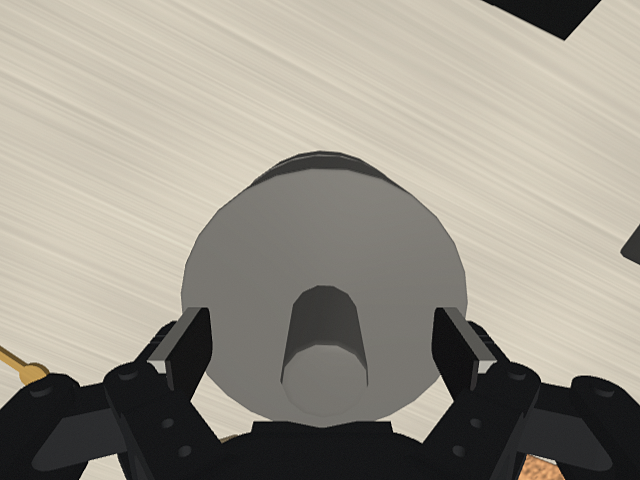

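The knob is centred between the pads (column 324 against a pad midpoint of 322). Closing now.

```bash
python3 -m crank '{"translation":[[0,0,0],[0,0,0],[0,0,0],[0,0,0],[0,0,0],[0,0,0],[0,0,0],[0,0,0]],"roll":[0,0,0,0,0,0,0,0],"fingers":[0,0,0,0,0,0,0,0]}' 70
```

```text
clock: 3.5
position: [0.621, -0.0573, 0.1202]
ee_rot: [0.0, 0.974, 0.227, 0.001]
contact_force: [-0.6, 0.3, 5.4]
width: 0.0265
gripper_force: 68.6
```

```bash
python3 -m crank '{"translation":[[0,0,-4],[0,0,-8],[0,0,-12],[0,0,-12],[0,0,-12],[0,0,-8],[0,0,-4],[0,0,0]],"roll":[0,0,0,0,0,0,0,0],"fingers":[0,0,0,0,0,0,0,0]}'
```

```text
clock: 4.3
position: [0.6208, -0.0572, 0.1801]
ee_rot: [0.0, 0.974, 0.227, 0.001]
contact_force: [-0.1, -0.4, -1.0]
width: 0.0268
gripper_force: 68.8
```

```bash
python3 -m crank '{"translation":[[0,0,-8],[0,0,-15],[0,0,-15],[0,0,-8],[0,0,-4],[0,0,0]],"roll":[0,0,0,0,0,0],"fingers":[0,0,0,0,0,0]}'; python3 - <<'E'
from h import *
W=get_image("wrist");S=get_image("scene")
cv2.imwrite("pics/ws3.png",np.hstack([cv2.resize(W,(400,300)),cv2.resize(S[120:420,120:520],(400,300))]))
E
```

```text
clock: 4.9
position: [0.6205, -0.0572, 0.2295]
ee_rot: [0.0, 0.974, 0.227, 0.0]
contact_force: [0.6, 0.3, -0.1]
width: 0.0263
gripper_force: 68.8
```

View pics/ws3.png

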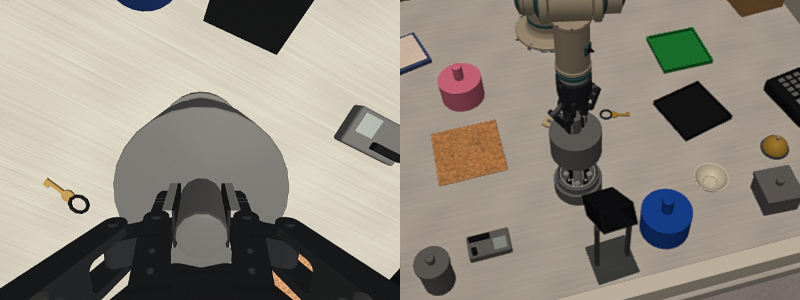

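The lid is off, and the open bin with its pot shows at right (578,182). The mat is clear. Carrying the lid to the mat.

```bash
python3 -m crank '{"translation":[[-16,9,0],[-32,17,0],[-36,20,0],[-36,20,0],[-36,20,0],[-36,20,0],[-32,17,0],[-27,14,0]],"roll":[0,0,0,0,0,0,0,0],"fingers":[0,0,0,0,0,0,0,0]}';python3 -m crank '{"translation":[[-20,10,0],[-7,4,0],[0,0,15],[0,0,30],[0,0,30],[0,0,30],[0,0,15],[0,0,0]],"roll":[0,0,0,0,0,0,0,0],"fingers":[0,0,0,0,0,0,0,0]}'
```

```text
clock: 5.8
position: [0.4534, -0.293, 0.2288]
ee_rot: [-0.0, 0.974, 0.227, -0.001]
contact_force: [0.2, 0.4, -1.6]
width: 0.0265
gripper_force: 68.9
clock: 6.6
position: [0.4364, -0.3137, 0.1067]
ee_rot: [-0.003, 0.974, 0.228, -0.002]
contact_force: [0.5, 0.9, -0.3]
width: 0.0267
gripper_force: 69.0
```

```bash
python3 - <<'E'
from h import *
W=get_image("wrist");T=get_image("top")
cv2.imwrite("pics/ws4.png",np.hstack([cv2.resize(W,(400,300)),cv2.resize(T[200:350,380:580],(400,300))]))
s=manip.get_state();print(s["position"])
E
```

```text
[ 0.43824641 -0.31550722  0.10946467]
```

View pics/ws4.png

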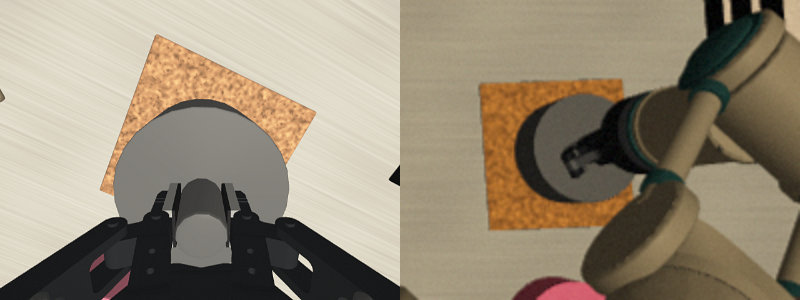

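The lid is over the middle of the mat. Lowering gently.

```bash
python3 -m crank '{"translation":[[0,0,6],[0,0,6],[0,0,4],[0,0,0]],"roll":[0,0,0,0],"fingers":[0,0,0,0]}';python3 -m crank '{"translation":[[0,0,2],[0,0,1],[0,0,0]],"roll":[0,0,0],"fingers":[0,0,0]}'
```

```text
clock: 7.1
position: [0.4378, -0.3153, 0.0928]
ee_rot: [-0.0, 0.974, 0.227, -0.0]
contact_force: [-0.8, -0.7, -1.4]
width: 0.0264
gripper_force: 69.0
clock: 7.4
position: [0.4381, -0.3157, 0.0902]
ee_rot: [-0.0, 0.974, 0.227, -0.0]
contact_force: [0.3, 0.7, -1.7]
width: 0.0262
gripper_force: 69.0
```

```bash
python3 -m crank '{"translation":[[0,0,1],[0,0,1],[0,0,0]],"roll":[0,0,0],"fingers":[0,0,0]}'; python3 -m crank '{"translation":[[0,0,1],[0,0,0]],"roll":[0,0],"fingers":[0,0]}'
```

```text
clock: 7.7
position: [0.438, -0.3156, 0.0882]
ee_rot: [-0.0, 0.974, 0.227, -0.0]
contact_force: [-0.4, 1.4, -2.0]
width: 0.0263
gripper_force: 69.0
clock: 7.9
position: [0.438, -0.3156, 0.0872]
ee_rot: [-0.0, 0.974, 0.227, -0.0]
contact_force: [-0.3, -0.2, -0.9]
width: 0.0265
gripper_force: 69.0
```

```bash
python3 -m crank '{"translation":[[0,0,1],[0,0,0]],"roll":[0,0],"fingers":[0,0]}'; python3 -m crank '{"translation":[[0,0,1],[0,0,0]],"roll":[0,0],"fingers":[0,0]}'
```

```text
clock: 8.1
position: [0.438, -0.3156, 0.0862]
ee_rot: [-0.0, 0.974, 0.227, -0.0]
contact_force: [-0.9, -0.5, 0.0]
width: 0.0264
gripper_force: 69.0
clock: 8.3
position: [0.438, -0.3156, 0.0852]
ee_rot: [-0.0, 0.974, 0.227, -0.0]
contact_force: [-0.6, 1.9, -2.2]
width: 0.0271
gripper_force: 69.0
```

```bash
python3 -m crank '{"translation":[[0,0,1],[0,0,0]],"roll":[0,0],"fingers":[0,0]}'|grep -E "posi|cont"; python3 -m crank '{"translation":[[0,0,1],[0,0,0]],"roll":[0,0],"fingers":[0,0]}'|grep -E "posi|cont"
```

```text
position: [0.4382, -0.3157, 0.0843]
contact_force: [0.8, -0.2, -1.2]
position: [0.4381, -0.3157, 0.0842]
contact_force: [-1.3, 1.6, 5.9]
```

Contact at TCP z 0.084. Releasing, then backing up.

```bash
python3 -m crank '{"translation":[[0,0,-1],[0,0,0],[0,0,0],[0,0,0],[0,0,0],[0,0,0],[0,0,0],[0,0,0]],"roll":[0,0,0,0,0,0,0,0],"fingers":[0.3,0.5,0.8,1,1,1,1,1]}';python3 -m crank '{"translation":[[0,0,-15],[0,0,-30],[0,0,-30],[0,0,-30],[0,0,-20],[0,0,-10],[0,0,0]],"roll":[0,0,0,0,0,0,0],"fingers":[1,1,1,1,1,1,1]}'
python3 - <<'E'
from h import *
S=get_image("scene");cv2.imwrite("pics/s5.png",S);cv2.imwrite("pics/t5.png",get_image("top"))
a=cv2.resize(S[190:350,130:345],None,fx=2,fy=2);cv2.imwrite("pics/s5c.png",a)
E
```

```text
clock: 9.5
position: [0.4381, -0.3157, 0.0843]
ee_rot: [0.0, 0.974, 0.227, -0.0]
contact_force: [0.9, -0.5, -0.4]
width: 0.0853
gripper_force: 0.0
clock: 10.2
position: [0.4386, -0.3161, 0.2205]
ee_rot: [0.001, 0.974, 0.227, 0.001]
contact_force: [-0.1, -0.1, -0.3]
width: 0.0854
gripper_force: 0.0
```

View pics/s5c.png

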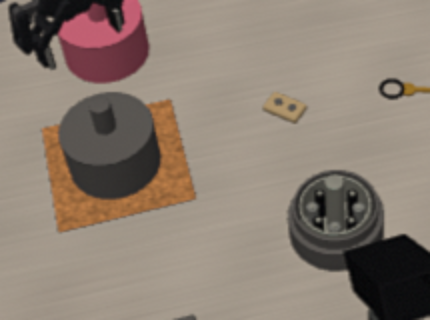

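The lid stands knob up on the mat at crop (110,145), and the bin with the pot is open at (336,215). Going back over the bin.

```bash
python3 -m crank '{"translation":[[18,-10,0],[36,-20,0],[40,-22,0],[40,-22,0],[40,-21,0],[40,-21,0],[36,-20,0],[28,-15,0]],"roll":[0,0,0,0,0,0,0,0],"fingers":[1,1,1,1,1,1,1,1]}';python3 -m crank '{"translation":[[0,0,10],[0,0,10],[0,0,0]],"roll":[0,0,0],"fingers":[1,1,1]}'
python3 - <<'E'
from h import *
c=cam("wrist");W=get_image("wrist");cv2.imwrite("pics/w6.png",W)
s=manip.get_state();print(s["position"],"pred",proj(c,[.6205,-.0573,.109]))
T=cv2.imread("pics/t5.png");S=cv2.imread("pics/s5.png")
o=np.hstack([cv2.resize(W[60:420,140:500],(600,600)),np.vstack([cv2.resize(T[160:220,330:370],(200,300),interpolation=2),cv2.resize(S[265:325,275:315],(200,300),interpolation=2)])])
cv2.imwrite("pics/c6.png",cv2.convertScaleAbs(o,alpha=1.3));print([proj(cam(n),[.6205,-.0573,.109]) for n in("top","scene")])
E
```

```text
clock: 11.1
position: [0.6207, -0.0546, 0.217]
ee_rot: [-0.001, 0.974, 0.228, -0.001]
contact_force: [-0.7, -0.4, 0.4]
width: 0.0851
gripper_force: 0.0
clock: 11.4
position: [0.6181, -0.0575, 0.196]
ee_rot: [-0.001, 0.974, 0.227, -0.003]
contact_force: [-1.4, -0.0, 0.5]
width: 0.0855
gripper_force: 0.0
[ 0.61869883 -0.05791405  0.19724161] pred [325.54237123 244.99536563]
[array([356.39391273, 192.57715048]), array([298.00513053, 279.68697636])]
```

View pics/c6.png

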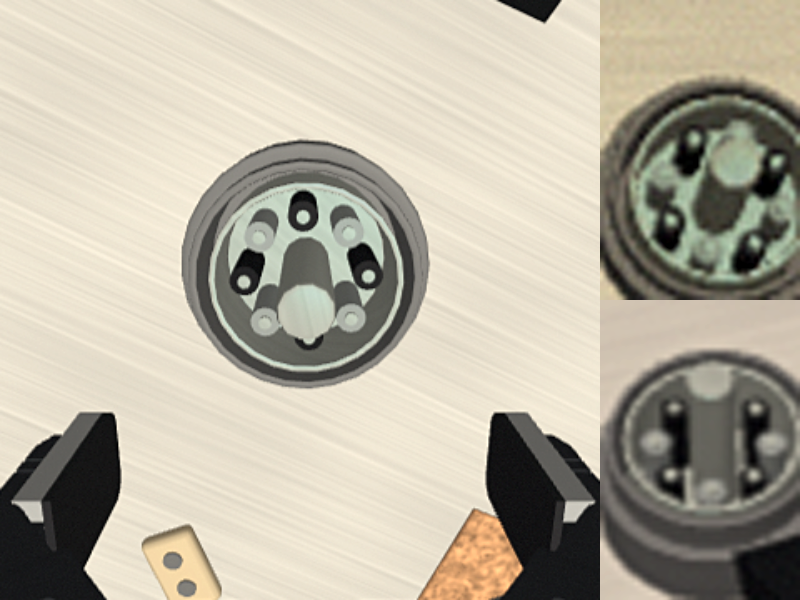

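The stem top is at wrist (323.6,247.2), top (357,192.4) and scene (297.4,280.4). That agrees with (0.6205,-0.0573,0.109). The battery tops stand about 4 mm above the rim, so I'll grip with the fingertips at z 0.073.

```bash
python3 -m crank '{"translation":[[2,0,15],[0,0,30],[0,0,30],[0,0,25],[0,0,15],[0,0,9],[0,0,0]],"roll":[0,0,0,0,0,0,0],"fingers":[1,1,1,1,1,1,1]}';python3 -m crank '{"translation":[[0,0,0],[0,0,0],[0,0,0],[0,0,0],[0,0,0],[0,0,0],[0,0,0],[0,0,0]],"roll":[0,0,0,0,0,0,0,0],"fingers":[0,0,0,0,0,0,0,0]}' 110
```

```text
clock: 12.15
position: [0.6212, -0.0571, 0.0744]
ee_rot: [-0.0, 0.974, 0.227, -0.001]
contact_force: [0.4, 0.2, 0.8]
width: 0.0852
gripper_force: 0.0
clock: 12.95
position: [0.6226, -0.0561, 0.0763]
ee_rot: [0.0, 0.974, 0.227, 0.001]
contact_force: [-1.5, 0.7, 4.7]
width: 0.0213
gripper_force: 107.4
```

```bash
python3 -m crank '{"translation":[[0,0,-3],[0,0,-6],[0,0,-8],[0,0,-8],[0,0,-5],[0,0,0]],"roll":[0,0,0,0,0,0],"fingers":[0,0,0,0,0,0]}';python3 -m crank '{"translation":[[0,0,-6],[0,0,-12],[0,0,-12],[0,0,-12],[0,0,-12],[0,0,-6],[0,0,0]],"roll":[0,0,0,0,0,0,0],"fingers":[0,0,0,0,0,0,0]}'
```

```text
clock: 13.55
position: [0.6231, -0.0564, 0.1065]
ee_rot: [0.001, 0.974, 0.227, 0.001]
contact_force: [-0.8, -1.0, -4.3]
width: 0.0215
gripper_force: 107.8
clock: 14.25
position: [0.6231, -0.0564, 0.1669]
ee_rot: [0.001, 0.974, 0.227, 0.001]
contact_force: [0.5, 0.7, -4.8]
width: 0.0215
gripper_force: 107.8
```

```bash
python3 -m crank '{"translation":[[1,-12,0],[2,-24,0],[2,-34,0],[2,-38,0],[2,-38,0],[2,-38,0],[2,-38,0],[2,-38,0]],"roll":[0,0,0,0,0,0,0,0],"fingers":[0,0,0,0,0,0,0,0]}';python3 -m crank '{"translation":[[2,-38,0],[2,-38,0],[1,-34,0],[0,-22,0],[0,-12,0],[0,0,0]],"roll":[0,0,0,0,0,0],"fingers":[0,0,0,0,0,0]}'
```

```text
clock: 15.05
position: [0.5184, 0.1853, 0.1645]
ee_rot: [-0.0, 0.974, 0.227, -0.001]
contact_force: [0.8, 0.1, -4.2]
width: 0.0215
gripper_force: 108.1
clock: 15.65
position: [0.4598, 0.3159, 0.1647]
ee_rot: [0.0, 0.974, 0.229, -0.001]
contact_force: [1.5, -0.5, -3.9]
width: 0.0219
gripper_force: 108.2
```

```bash
python3 -m crank '{"translation":[[0,0,8],[0,0,16],[0,0,18],[0,0,18],[0,0,12],[0,0,7],[0,0,4],[0,0,0]],"roll":[0,0,0,0,0,0,0,0],"fingers":[0,0,0,0,0,0,0,0]}';python3 -m crank '{"translation":[[0,0,1],[0,0,1],[0,0,0]],"roll":[0,0,0],"fingers":[0,0,0]}'
```

```text
clock: 16.45
position: [0.4615, 0.3145, 0.082]
ee_rot: [0.0, 0.974, 0.227, -0.0]
contact_force: [0.0, -0.1, -3.9]
width: 0.0214
gripper_force: 108.2
clock: 16.75
position: [0.4615, 0.315, 0.0807]
ee_rot: [-0.0, 0.974, 0.227, 0.0]
contact_force: [0.1, -0.4, -4.6]
width: 0.0215
gripper_force: 108.2
```

```bash
python3 -m crank '{"translation":[[0,0,1],[0,0,1],[0,0,1],[0,0,0]],"roll":[0,0,0,0],"fingers":[0,0,0,0]}'|grep -E "posi|cont";python3 -m crank '{"translation":[[0,0,1],[0,0,1],[0,0,0]],"roll":[0,0,0],"fingers":[0,0,0]}'|grep -E "posi|cont"
```

```text
position: [0.4611, 0.3148, 0.0771]
contact_force: [-0.4, -0.3, -3.3]
position: [0.4613, 0.3148, 0.0754]
contact_force: [-0.8, -0.9, -3.5]
```

```bash
python3 -m crank '{"translation":[[0,0,1],[0,0,0]],"roll":[0,0],"fingers":[0,0]}'|grep -E "posi|cont";python3 -m crank '{"translation":[[0,0,1],[0,0,0]],"roll":[0,0],"fingers":[0,0]}'|grep -E "posi|cont"
```

```text
position: [0.4612, 0.3149, 0.0753]
contact_force: [-2.4, -0.7, 4.6]
position: [0.4613, 0.3149, 0.0753]
contact_force: [-3.8, -2.0, 11.4]
```

Resting on the tray floor. Releasing.

```bash
python3 -m crank '{"translation":[[0,0,-1],[0,0,0],[0,0,0],[0,0,0],[0,0,0],[0,0,0],[0,0,0],[0,0,0]],"roll":[0,0,0,0,0,0,0,0],"fingers":[0.25,0.35,0.5,0.8,1,1,1,1]}';python3 -m crank '{"translation":[[0,0,-10],[0,0,-25],[0,0,-30],[0,0,-30],[0,0,-30],[0,0,-15],[0,0,0],[0,0,0]],"roll":[0,0,0,0,0,0,0,0],"fingers":[1,1,1,1,1,1,1,1]}'
python3 - <<'E'
from h import *
S=get_image("scene");T=get_image("top")
cv2.imwrite("pics/end.png",np.hstack([cv2.resize(S[130:355,120:480],(480,300)),cv2.resize(T[200:360,130:290],(300,300))]))
E
```

```text
clock: 18.65
position: [0.4613, 0.3148, 0.0742]
ee_rot: [0.0, 0.974, 0.227, 0.0]
contact_force: [-1.4, 0.1, 0.1]
width: 0.0853
gripper_force: 0.0
clock: 19.45
position: [0.461, 0.3147, 0.2144]
ee_rot: [0.0, 0.974, 0.227, 0.0]
contact_force: [0.0, 0.9, -1.0]
width: 0.0854
gripper_force: 0.0
```

View pics/end.png

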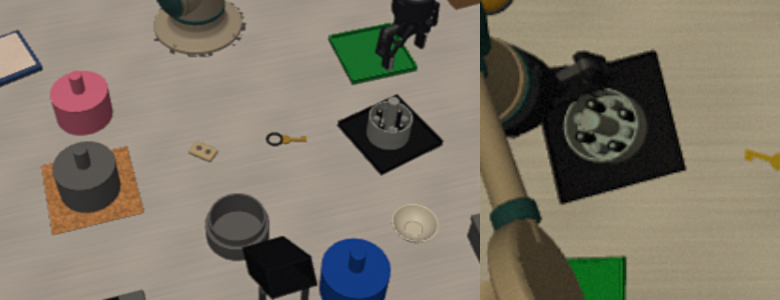

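The pot stands upright in the middle of the black tray at left (390,122). The lid is knob up on the mat at (87,175), the bin is empty, and the gripper is clear of everything.

```bash
python3 -c "
from rig import manip
print(manip.sign_off())"
```

```text
the job is handed in; nothing more can be done
None
```

The lid is on the cork mat, knob up, and the pot stands upright in the black tray; both were set down gently, and I handed the job in at about 19.5 s of the 54 s allowed.

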